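# Put the carving gouges away in order of width

### The job

Clear the four carving gouges from the pegged bench rest into the notched tool tray, one in each slot, in order of blade width: the narrowest in the leftmost slot as seen from the robot, the widest in the rightmost. Each should lie level in its slot, handle on the near rail and shank on the far one, cutting edge pointing away from the robot and hollow side up. Lay the gouges down rather than drop them, do not let them knock against each other, and leave the mallet, the oilstone and the glue bottle where they are.

Things in the scene. Friction and masses are not known exactly. Their poses are not given: they have to be found in the camera images.
- gouge_6: Carving gouge with a 6 mm wide edge (narrowest of the four), 0.07-0.17 kg: octagonal ash handle 26 mm across flats, x -105 to +25 mm; brass ferrule to +37; 8 mm steel shank to +76; blade to the edge at x = +128. Origin on the axis, in the handle: grip it here, across the flats (closing along y). x points along the tool to the edge, z out of the hollow side (up at the start, lying in the rest).
- gouge_16: Carving gouge with a 16 mm wide edge (second narrowest of the four), 0.07-0.17 kg: octagonal ash handle 26 mm across flats, x -105 to +25 mm; brass ferrule to +37; 8 mm steel shank to +76; blade to the edge at x = +128. Origin on the axis, in the handle: grip it here, across the flats (closing along y). x points along the tool to the edge, z out of the hollow side (up at the start, lying in the rest).
- gouge_28: Carving gouge with a 28 mm wide edge (second widest of the four), 0.07-0.17 kg: octagonal ash handle 26 mm across flats, x -105 to +25 mm; brass ferrule to +37; 8 mm steel shank to +76; blade to the edge at x = +128. Origin on the axis, in the handle: grip it here, across the flats (closing along y). x points along the tool to the edge, z out of the hollow side (up at the start, lying in the rest).
- gouge_40: Carving gouge with a 40 mm wide edge (widest of the four), 0.07-0.17 kg: octagonal ash handle 26 mm across flats, x -105 to +25 mm; brass ferrule to +37; 8 mm steel shank to +76; blade to the edge at x = +128. Origin on the axis, in the handle: grip it here, across the flats (closing along y). x points along the tool to the edge, z out of the hollow side (up at the start, lying in the rest).
- rest: Bench rest with the gouges at the start (in any order), fixed: two beech rails along y, dowel pegs 22 mm tall between places. Origin on the bench; x away from the robot (+-15 deg), y left. handle rail at x = -75 mm, seats 34 mm high; blade rail at x = +58, seats 43 mm high; 115 mm free between them. Places at y = +96, +32, -32, -96 mm; handles 38 mm apart, axes 47 mm high. Left or right of the tray.
- tray: Empty tool tray, the target, fixed: 292 x 312 mm, floor 9 mm, sides 30 mm high, two notched rails along y. Origin at its underside; x away from the robot (+-15 deg), y left. handle rail at x = -75 mm, seats 34 mm high; blade rail at x = +58, seats 43 mm high; 115 mm free between them. Places at y = +96, +32, -32, -96 mm (first is leftmost), 50 mm wide, teeth 21 mm tall. A seated gouge has its origin at x = 0, z = 47 mm, edge to +x.
- mallet: Bystander: turned wooden carver's mallet, 80 mm across and 215 mm tall, standing on its head to the left of the work. Origin at the centre of its underside.
- oilstone: Bystander: grey oilstone in a dark wooden base, 80 x 215 mm, 38 mm tall, to the right of the work. Origin at the centre of its underside.
- glue: Bystander: white glue bottle with an orange cap, 60 mm across and 150 mm tall, standing beyond the racks. Origin at the centre of its underside.

How it is judged (in metres and radians):
At the end, for the whole second after the job is handed in: The four gouges lie released and at rest in the tray, from left to right 6, 16, 28 and 40 mm wide, each within 15 mm of its slot's middle along and across and 5 mm in height, level within 0.07 rad, along the slot within 0.25 rad, hollow side up within 0.2 rad, edge away from the robot (y of gouge_6 in the frame of tray between 0.081 and 0.111 m and x of gouge_6 in the frame of tray between -0.015 and 0.015 m and z of gouge_6 in the frame of tray between 0.042 and 0.052 m and angle between the x axis of each of gouge_6, gouge_16, gouge_28, gouge_40 and the x axis of tray, either way round below 0.25 rad and angle between each of gouge_6, gouge_16, gouge_28, gouge_40's own z axis and vertical below 0.2 rad and angle between gouge_6's own x axis and vertical between 1.5 and 1.64 rad and linear speed of each of gouge_6, gouge_16, gouge_28, gouge_40 below 0.02 m/s and angular speed of each of gouge_6, gouge_16, gouge_28, gouge_40 below 0.2 rad/s and y of gouge_16 in the frame of tray between 0.017 and 0.047 m and x of gouge_16 in the frame of tray between -0.015 and 0.015 m and z of gouge_16 in the frame of tray between 0.042 and 0.052 m and angle between gouge_16's own x axis and vertical between 1.5 and 1.64 rad and y of gouge_28 in the frame of tray between -0.047 and -0.017 m and x of gouge_28 in the frame of tray between -0.015 and 0.015 m and z of gouge_28 in the frame of tray between 0.042 and 0.052 m and angle between gouge_28's own x axis and vertical between 1.5 and 1.64 rad and y of gouge_40 in the frame of tray between -0.111 and -0.081 m and x of gouge_40 in the frame of tray between -0.015 and 0.015 m and z of gouge_40 in the frame of tray between 0.042 and 0.052 m and angle between gouge_40's own x axis and vertical between 1.5 and 1.64 rad); the robot touches nothing.
It fails at once if two gouges knock against each other (contact force between gouge_6 and gouge_16 above 1 N or contact force between any of gouge_6, gouge_16 and gouge_28 above 1 N or contact force between any of gouge_6, gouge_16, gouge_28 and gouge_40 above 1 N).
It fails at once if a gouge is dropped (falls freely by more than about 25 mm) ((linear speed of gouge_6 above 0.7 m/s and contact force between the fingers and gouge_6 below 0.05 N) or (linear speed of gouge_16 above 0.7 m/s and contact force between the fingers and gouge_16 below 0.05 N) or (linear speed of gouge_28 above 0.7 m/s and contact force between the fingers and gouge_28 below 0.05 N) or (linear speed of gouge_40 above 0.7 m/s and contact force between the fingers and gouge_40 below 0.05 N)).
It fails at once if the mallet, the oilstone or the glue bottle is shifted by more than 20 mm (distance of any of mallet, oilstone, glue from where it was at the start of the episode above 0.02 m).
It also fails if it takes over 104 s, if anything falls off the work surface, if the arm or the gripper's body presses on something with over 40 N, if the wrist force passes 120 N, or if a joint passes its speed limit or range.

### The arm

A 6-joint arm with a two-finger parallel gripper is mounted at the origin on the work surface. World frame = base frame: x ahead of the robot, y to its left, z up, the work surface at z = 0. Lengths are in m, angles in degrees, forces in N, time in s.
With the tool pointing down it reaches from about 0.3 to 0.775 m from the base axis. Payload 14.6 kg.
Tool frame: the origin (TCP) lies between the finger pads; the fingertips stand 11 mm ahead of it and the grasp point (between the pads) lies 8 mm behind it; z points along the fingers, y is the direction in which the jaws open and shut (so a half turn about z gives the same grasp; the last joint's range is limited). The gripper opens to 94 mm and grips with 3 to 60 N. Pads are 16 mm wide; open, the fingers measure 119 mm over their backs; the gripper's body (75 mm by 177 mm) begins 78 mm behind the grasp point.
Start: joints at [62.533, 17.183, 87.147, -0, 75.671, -3.816], TCP at [0.221, 0.504, 0.216] pointing down, gripper open.
Joint ranges: [-173.82, 173.82], [-45.26, 126.66], [13.44, 144.39], [-59.66, 239.66], [0, 175.72], [-146.38, 146.38]. Speed limits (degrees/s): [127.2, 127.2, 147.25, 180, 180, 180].

### API

Orientations are given as a 3x3 rotation matrix whose columns are the frame's x, y, z axes.
In Python, from bench import * gives the robot as it stands.
- The arm moves only by the shell command python3 -m inch 'ROWS' [FORCE]. ROWS is JSON, one flat list of numbers, 7 for each row, row after row: the closure, from 0 (fully open) to 1 (shut), then the shift along the tool's x, y, z in units of 50 mm (1.0 is 50 mm), then the turn, a rotation vector about the tool's x, y, z in degrees. A call has 1 to 5 rows; each row is the pose to reach, as a shift and turn from the pose commanded when the call began, along the tool's axes at that moment; what a row does not reach only later rows make up. A row lasts 1/10 s, in which the tool goes at most 50 mm and 8.59 degrees, less where a joint would pass 70% of its speed; a pose out of reach is approached as far as the arm can. A call with a gripper value outside its range is refused whole. The fingers move at their own pace and stop on an object; FORCE is the grip in N (left out, the last holds). Time passes only in rows, so rows that repeat a pose let the fingers close. It gives the time, the measured TCP pose, the force and the opening at its end, in the units of the state.
- state(): the state, without advancing time (a new reading comes with each control period).
- get_image(name): name is "scene" or "side" or "wrist"; returns the picture (400x640x3 uint8, blue, green, red); there is no depth.
- calibration(name): a dict with "fx", "fy", "cx", "cy" (pixels), "rvec" (rotation vector, rad) and "tvec" (3), from world to camera coordinates, as OpenCV has them. Camera axes: x right, y down, z forward; pixel columns grow to the right and rows downward; lengths in m; the calibration is good to about 2 mm. The wrist camera is an equidistant fisheye: a pixel r from the principal point sees the ray r / f radians off the axis. A picture is of the moment at which its call begins: read the wrist's pose just before it. calibration takes no time and is no camera call; for the wrist camera it gives the pose at the moment of the call.
- close_job(): hands the job in, once; it reports no verdict.
The state is a dict: "time_s": time; "q": joint angles; "qd": joint speeds; "joint_efforts": joint torques, N m; "eef_pos": TCP position; "ee_rot": TCP orientation; "force": force on the tool from outside, world axes, zero at the start; "moment": the same for the moment, N m; "width": finger opening in m.
Only numpy, scipy, OpenCV 4.12 (cv2) and the standard library are available. Lean on these libraries where they do the work, as an engineer would, in place of code of your own. Each camera call takes 0.05 s, during which the arm holds its last target.

## Working session

There is one attempt and no reset: what is moved stays moved. The work goes in short steps, Python scripts to look and compute and a shell command to move; the robot and the scene stay as the last step left them, time stands still between calls to the robot, and variables do not carry over. Pictures are saved under pics/ and viewed, and the job is handed in when it is done.

```bash
ls; mkdir -p pics; python3 - <<'E'
from bench import *
import cv2
s=state();print({k:s[k] for k in('time_s','eef_pos','ee_rot','force','width')})
for n in('scene','side','wrist'):
    print(n,calibration(n)); cv2.imwrite(f'pics/{n}0.png',get_image(n))
E
```

```text
pics
{'time_s': 0.0, 'eef_pos': array([0.22055157, 0.50358642, 0.2158875 ]), 'ee_rot': array([[-9.16005093e-01,  4.01166301e-01, -5.18900401e-04],
       [ 4.01166631e-01,  9.16004525e-01, -1.02218836e-03],
       [ 6.52475914e-05, -1.14449527e-03, -9.99999343e-01]]), 'force': array([-0.02500737,  0.86148333,  0.49505351]), 'width': 0.0940656640010962}
scene {'fx': 379.1379172566522, 'fy': 379.1379172566522, 'cx': 319.6799056334785, 'cy': 196.19219341837447, 'rvec': array([ 2.123794  ,  1.22877299, -0.46154561]), 'tvec': array([-0.30385552, -0.3606226 ,  1.49876879])}
side {'fx': 380.6455693500859, 'fy': 380.6455693500859, 'cx': 329.4429388682954, 'cy': 198.51788114494022, 'rvec': array([ 2.42858248, -0.38211331,  0.11761015]), 'tvec': array([-0.57744164,  0.19674235,  1.22845108])}
wrist {'fx': 309.70691628693146, 'fy': 309.70691628693146, 'cx': 327.04591893550264, 'cy': 197.17368512151342, 'rvec': array([-2.45895036, -1.60855708, -0.18646329]), 'tvec': array([-0.54755745, -0.02409876,  0.39058513])}
```

View pics/scene0.png

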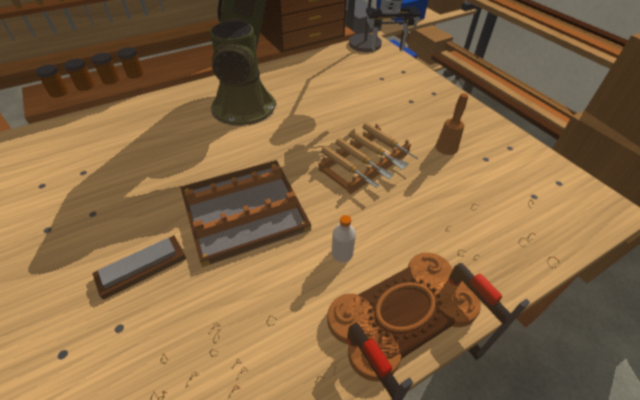

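View pics/side0.png

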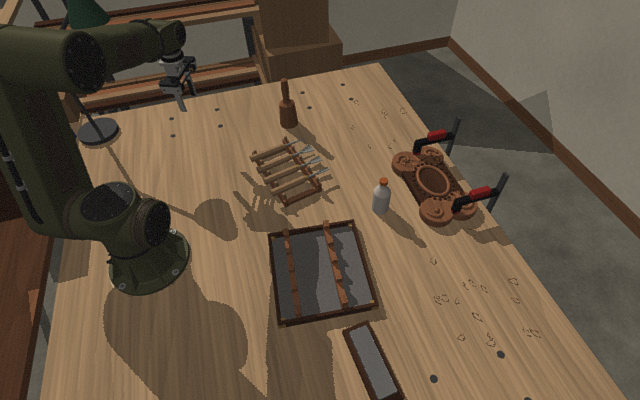

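View pics/wrist0.png

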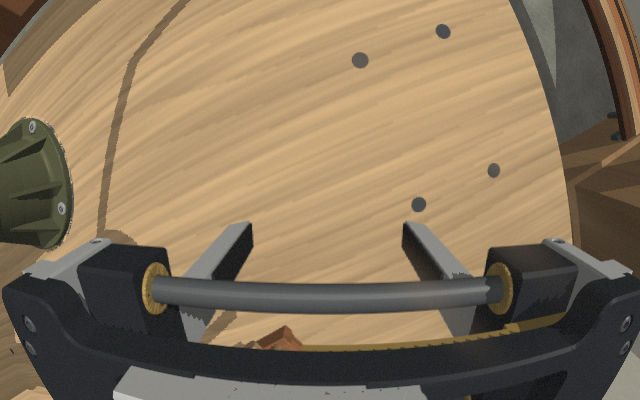

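The scene view shows the tray at about (245,210), the rest with four gouges at (365,158), the mallet at (452,130), the oilstone at (140,265) and the glue bottle at (343,240). I'll enlarge both racks.

```bash
cat > h.py <<'E'
from bench import *
import cv2, numpy as np
def cam(n):
    c=calibration(n);R=cv2.Rodrigues(c['rvec'])[0];t=np.array(c['tvec']).ravel();return c,R,t
def ray(n,uv,c=None):
    k,R,t=c or cam(n)
    x=(uv[0]-k['cx'])/k['fx'];y=(uv[1]-k['cy'])/k['fy']
    if n=='wrist':
        r=np.hypot(x,y);d=np.array([x/r*np.sin(r),y/r*np.sin(r),np.cos(r)]) if r>1e-9 else np.array([0,0,1.])
    else: d=np.array([x,y,1.])
    return -R.T@t, R.T@(d/np.linalg.norm(d))
def plane(n,uv,z,c=None):
    o,d=ray(n,uv,c);return o+d*(z-o[2])/d[2]
def proj(n,P,c=None):
    k,R,t=c or cam(n);p=R@np.array(P,float)+t
    if n=='wrist':
        r=np.hypot(p[0],p[1]);th=np.arctan2(r,p[2]);x,y=p[0]/r*th,p[1]/r*th
    else: x,y=p[0]/p[2],p[1]/p[2]
    return np.array([x*k['fx']+k['cx'],y*k['fy']+k['cy']])
E
python3 - <<'E'
from h import *
a=cv2.imread('pics/scene0.png');b=cv2.imread('pics/side0.png')
cv2.imwrite('pics/z1.png',cv2.resize(a[110:270,170:430],None,fx=3,fy=3,interpolation=2))
cv2.imwrite('pics/z2.png',cv2.resize(b[130:330,230:390],None,fx=3,fy=3,interpolation=2))
for p in[(270,230),(352,222),(376,300),(282,325)]: print('tray',plane('side',p,.03).round(3))
for p in[(181,187),(277,162),(310,225),(207,261)]: print('trayscene',plane('scene',p,.03).round(3))
for p in[(250,155),(295,140),(325,185),(287,202)]: print('rest',plane('side',p,.04).round(3))
print('wrist cam center',-cam('wrist')[1].T@cam('wrist')[2], 'axis',cam('wrist')[1][2],'img x',cam('wrist')[1][0])
E
```

```text
tray [ 0.391 -0.029  0.03 ]
tray [ 0.659 -0.083  0.03 ]
tray [ 0.631 -0.365  0.03 ]
tray [ 0.356 -0.353  0.03 ]
trayscene [ 0.356 -0.343  0.03 ]
trayscene [ 0.397 -0.04   0.03 ]
trayscene [ 0.677 -0.074  0.03 ]
trayscene [ 0.648 -0.361  0.03 ]
rest [0.39  0.334 0.04 ]
rest [0.577 0.362 0.04 ]
rest [0.62  0.095 0.04 ]
rest [0.471 0.061 0.04 ]
wrist cam center [0.15823546 0.52944374 0.38428861] axis [ 0.21194308 -0.09506842 -0.97264697] img x [ 0.40088153  0.91612728 -0.00219063]
```

View pics/z1.png

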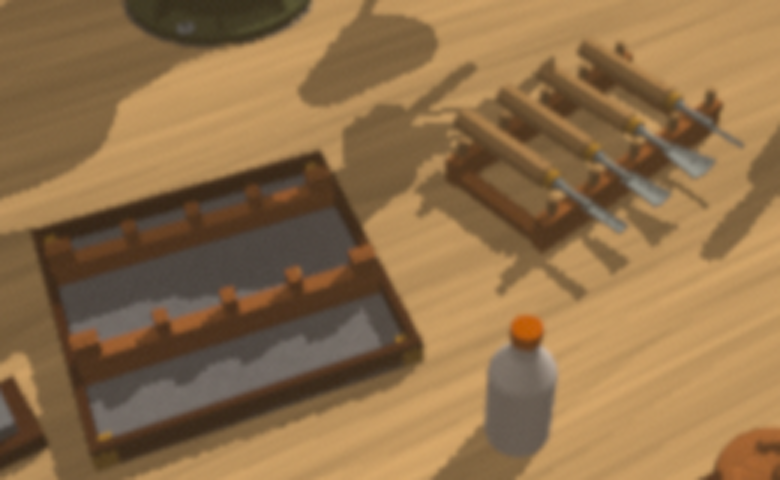

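View pics/z2.png

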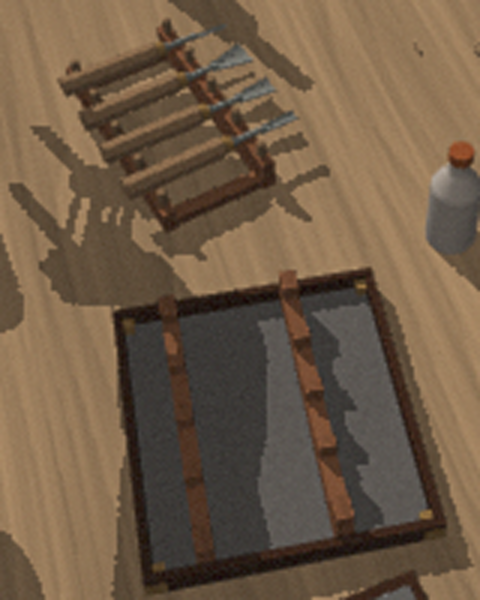

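Left to right in the rest the order looks like 6, 40, 28, 16. I'll check it with the wrist camera. First, coarse geometry.

```bash
python3 - <<'E'
from h import *
for n,a,b in[('side',(273,193),(329,169)),('side',(251,158),(301,141)),('scene',(170+458/3,110+118/3),(170+618/3,110+226/3)),('scene',(170+585/3,110+48/3),(170+742/3,110+143/3))]:
    A=plane(n,a,.047);B=plane(n,b,.047);d=B-A;o=A+d/np.linalg.norm(d)*.105
    print(n,A.round(3),B.round(3),np.linalg.norm(d).round(3),np.degrees(np.arctan2(d[1],d[0])).round(1),o.round(3))
print('mallet',plane('side',(290,125),0),'glue',plane('side',(381,210),0),plane('scene',(343,257),0))
E
```

```text
side [0.433 0.111 0.047] [0.656 0.16  0.047] 0.227 12.5 [0.536 0.133 0.047]
side [0.391 0.309 0.047] [0.596 0.341 0.047] 0.208 8.9 [0.495 0.325 0.047]
scene [0.433 0.111 0.047] [0.654 0.167 0.047] 0.229 14.2 [0.534 0.136 0.047]
scene [0.397 0.305 0.047] [0.619 0.358 0.047] 0.228 13.3 [0.499 0.329 0.047]
mallet [0.58776373 0.50589966 0.        ] glue [ 0.78233408 -0.04527891  0.        ] [ 0.79586245 -0.03841564  0.        ]
```

```bash
python3 -m inch '[0,-0.9,-0.2,-0.1,0,0,-4, 0,-1.8,-0.4,-0.2,0,0,-8, 0,-2.7,-0.6,-0.3,0,0,-12, 0,-3.6,-0.8,-0.4,0,0,-16, 0,-4.4,-0.9,-0.5,0,0,-20]'
cat > go.py <<'E'
# prints shift/turn (move units) from present pose to target TCP x y z and tool-x yaw (deg), tool pointing straight down
import sys
from h import *
from scipy.spatial.transform import Rotation as Ro
def plan(p,yaw):
    s=state();R=np.array(s['ee_rot']);c,n=np.cos(np.radians(yaw)),np.sin(np.radians(yaw))
    T=np.array([[c,n,0],[n,-c,0],[0,0,-1]])
    print('shift',(R.T@(np.array(p)-s['eef_pos'])/.05).round(3),'turn',Ro.from_matrix(R.T@T).as_rotvec(degrees=True).round(2),'t',round(s['time_s'],2))
if __name__=='__main__':
    v=list(map(float,sys.argv[1:]));plan(v[:3],v[3])
E
python3 go.py .582 .246 .25 193.3
```

```text
time_s: 0.65
eef_pos: [0.4055, 0.3726, 0.2416]
ee_rot: [[-0.998, 0.061, -0.0], [0.061, 0.998, -0.0], [0.0, -0.0, -1.0]]
force: [0.3, 0.8, -0.3]
width: 0.094
shift [-3.679 -2.312 -0.167] turn [-1.000e-02 -1.000e-02 -1.681e+01] t 0.65
```

```bash
python3 -m inch '[0,-0.8,-0.5,0,0,0,-4, 0,-1.6,-1,-0.1,0,0,-8, 0,-2.4,-1.5,-0.1,0,0,-12, 0,-3.1,-2,-0.2,0,0,-15, 0,-3.6,-2.3,-0.2,0,0,-17]'
python3 -m inch '[0,0,0,0,0,0,0, 0,0,0,0,0,0,0]'
python3 - <<'E'
from h import *
c=cam('wrist');im=get_image('wrist');cv2.imwrite('pics/w1.png',im)
import pickle;pickle.dump(c,open('w1.pkl','wb'))
E
```

```text
time_s: 1.15
eef_pos: [0.5783, 0.2458, 0.2515]
ee_rot: [[-0.973, -0.231, 0.0], [-0.231, 0.973, -0.0], [-0.0, -0.0, -1.0]]
force: [0.6, 0.9, 0.2]
width: 0.0942
time_s: 1.35
eef_pos: [0.5764, 0.2479, 0.2508]
ee_rot: [[-0.973, -0.23, -0.001], [-0.23, 0.973, -0.0], [0.001, 0.0, -1.0]]
force: [0.1, 0.8, -0.2]
width: 0.0938
```

View pics/w1.png

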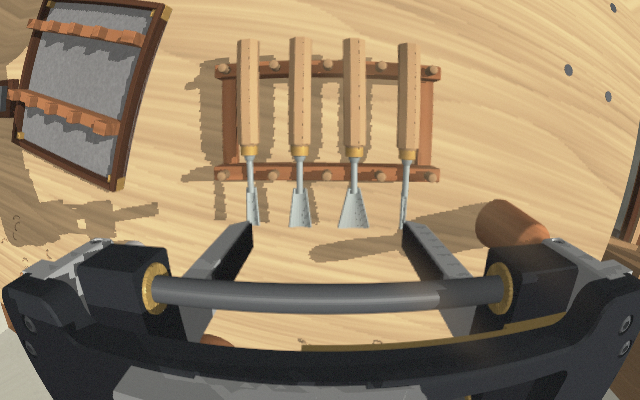

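The wrist view shows the handles at columns 249, 301, 354 and 409, with the blades at rows 185–228. From image right (robot left) to image left, the blade widths are 6, 40, 28 and 16. The tray is at the upper left. Next I'll measure the axes.

```bash
python3 - <<'E'
from h import *
import pickle
c=pickle.load(open('w1.pkl','rb'))
im=cv2.imread('pics/w1.png');cv2.imwrite('pics/w1z.png',cv2.resize(im[20:240,190:460],None,fx=2.9,fy=2.7,interpolation=2))
hsv=cv2.cvtColor(im,cv2.COLOR_BGR2HSV)
for u in(249,301,354,409): print(hsv[90,u],hsv[154,u],end=' ')
print()
P=[((248,39),(249,150)),((300,38),(301,150)),((355,39),(354,150)),((410,44),(408,151))]
for a,b in P:
    A=plane('wrist',a,.058,c);B=plane('wrist',b,.058,c);d=B-A;L=np.linalg.norm(d)
    print(A.round(4),B.round(4),L.round(3),np.degrees(np.arctan2(d[1],d[0])).round(1),(A+d/L*.105).round(4))
cv2.imwrite('pics/w1t.png',cv2.resize(im[0:200,0:180],None,fx=3,fy=3,interpolation=2))
E
```

```text
[ 16 107 216] [ 19 139 225] [ 16 108 213] [ 20 141 222] [ 16 105 213] [ 19 140 198] [ 16 108 213] [ 18 138 203] 
[0.4275 0.115  0.058 ] [0.5589 0.1469 0.058 ] 0.135 13.7 [0.5295 0.1398 0.058 ]
[0.4156 0.1762 0.058 ] [0.5455 0.208  0.058 ] 0.134 13.7 [0.5176 0.2011 0.058 ]
[0.4021 0.2388 0.058 ] [0.5313 0.2682 0.058 ] 0.133 12.8 [0.5044 0.2621 0.058 ]
[0.3892 0.3035 0.058 ] [0.5164 0.3315 0.058 ] 0.13 12.4 [0.4917 0.3261 0.058 ]
```

View pics/w1z.png

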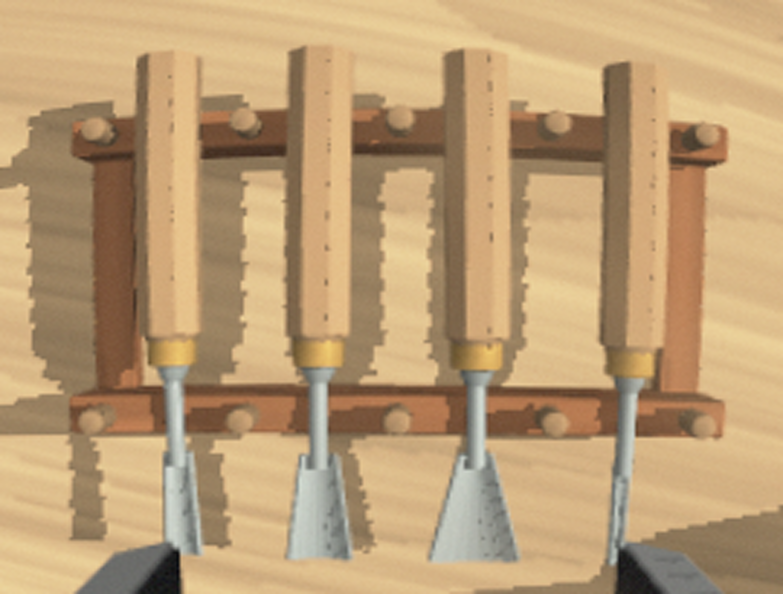

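```bash
python3 go.py .575 -.21 .27 171
```

```text
shift [ 2.133 -8.918 -0.378] turn [-0.   -0.04 22.33] t 1.4
```

View pics/w1t.png

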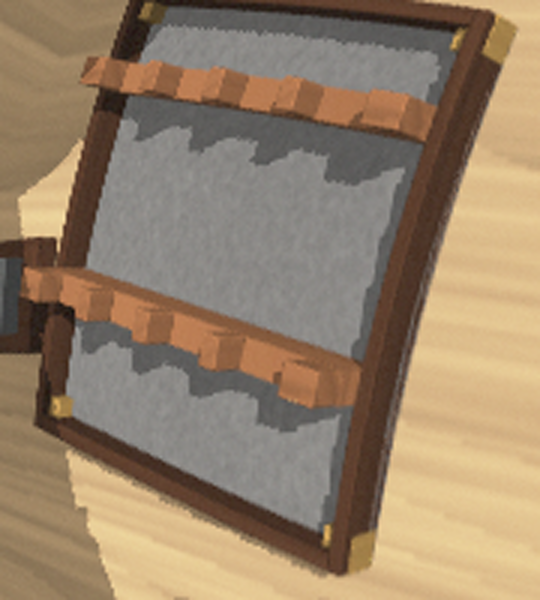

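```bash
python3 -m inch '[0,0.2,-0.9,0,0,0,2, 0,0.4,-1.8,-0.1,0,0,5, 0,0.6,-2.7,-0.1,0,0,7, 0,0.8,-3.6,-0.2,0,0,9, 0,1.1,-4.5,-0.2,0,0,11]'
python3 go.py .575 -.21 .27 171
```

```text
time_s: 1.9
eef_pos: [0.5744, 0.016, 0.2622]
ee_rot: [[-0.999, -0.041, 0.001], [-0.041, 0.999, 0.0], [-0.001, 0.0, -1.0]]
force: [0.7, 0.4, -0.4]
width: 0.094
shift [ 0.172 -4.517 -0.156] turn [1.000e-02 7.000e-02 1.135e+01] t 1.9
```

```bash
python3 -m inch '[0,0,-0.9,0,0,0,2, 0,0.1,-1.8,-0.1,0,0,5, 0,0.1,-2.7,-0.1,0,0,7, 0,0.2,-3.6,-0.2,0,0,9, 0,0.2,-4.4,-0.2,0,0,11]'
python3 -m inch '[0,0,0,0,0,0,0, 0,0,0,0,0,0,0]'
python3 - <<'E'
from h import *
c=cam('wrist');im=get_image('wrist');cv2.imwrite('pics/w2.png',im)
import pickle;pickle.dump(c,open('w2.pkl','wb'))
cv2.imwrite('pics/w2z.png',cv2.resize(im[10:240,180:480],None,fx=2.6,fy=2.6,interpolation=2))
E
```

```text
time_s: 2.4
eef_pos: [0.5735, -0.2045, 0.2725]
ee_rot: [[-0.989, 0.151, 0.001], [0.151, 0.989, -0.0], [-0.001, -0.0, -1.0]]
force: [1.6, 0.8, -0.1]
width: 0.094
time_s: 2.6
eef_pos: [0.5738, -0.203, 0.2714]
ee_rot: [[-0.989, 0.15, -0.0], [0.15, 0.989, 0.0], [0.0, 0.0, -1.0]]
force: [-0.7, 0.6, 1.0]
width: 0.094
```

View pics/w2.png

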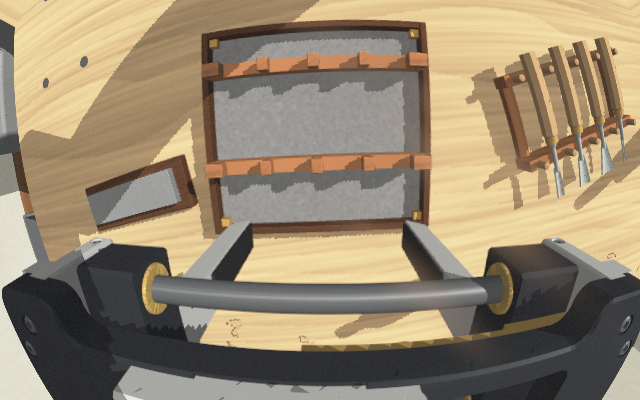

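View pics/w2z.png

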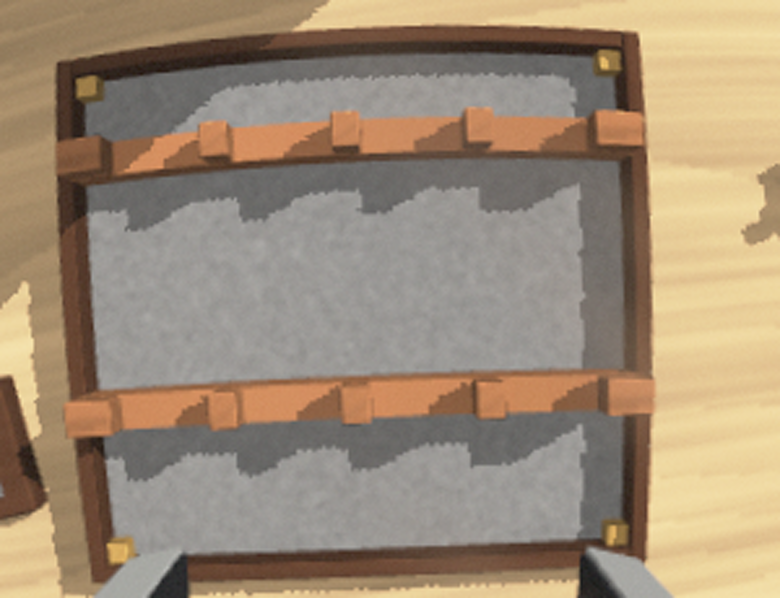

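```bash
python3 - <<'E'
from h import *
import pickle
c=pickle.load(open('w2.pkl','rb'))
z=lambda p:(180+p[0]/2.6,10+p[1]/2.6)
H=[plane('wrist',z(p),.055,c)for p in[(214,137),(345,127),(478,123)]]
B=[plane('wrist',z(p),.064,c)for p in[(223,410),(357,404),(490,399)]]
C=[plane('wrist',z(p),.03,c)for p in[(57,62),(638,33),(645,560),(95,580)]]
for p in H+B+C: print(p.round(4))
# fit pose from teeth 
src=np.array([[-.075,-.064],[-.075,0],[-.075,.064],[.058,-.064],[.058,0],[.058,.064]])
src2=np.array([[-.146,-.156],[-.146,.156],[.146,.156],[.146,-.156]])
def fit(s,d):
    s0=s.mean(0);d0=d.mean(0);U,S,V=np.linalg.svd((s-s0).T@(d-d0));R=V.T@np.diag([1,np.linalg.det(V.T@U.T)])@U.T
    t=d0-R@s0;print('center',t.round(4),'yaw',np.degrees(np.arctan2(R[1,0],R[0,0])).round(2),'res mm',((s@R.T+t-d)*1000).round(1).tolist());return R,t
R,t=fit(src,np.array(H+B)[:,:2]);fit(src2,np.array(C)[:,:2])
for y in(.096,.032,-.032,-.096): print(y,(R@[0,y]+t).round(4))
E
```

```text
[ 0.4147 -0.2622  0.055 ]
[ 0.4216 -0.1995  0.055 ]
[ 0.4284 -0.1368  0.055 ]
[ 0.5465 -0.2774  0.064 ]
[ 0.5537 -0.2138  0.064 ]
[ 0.5605 -0.1514  0.064 ]
[ 0.345  -0.3468  0.03  ]
[ 0.3799 -0.0389  0.03  ]
[ 0.6663 -0.0711  0.03  ]
[ 0.6323 -0.3781  0.03  ]
center [ 0.496  -0.2078] yaw -6.33 res mm [[-0.3, -0.9], [-0.1, 0.0], [0.1, 0.8], [0.1, -0.4], [-0.1, -0.4], [0.2, 0.8]]
center [ 0.5059 -0.2087] yaw -6.36 res mm [[-1.5, -0.8], [-1.9, 1.4], [1.9, 1.2], [1.4, -1.9]]
0.096 [ 0.5066 -0.1124]
0.032 [ 0.4995 -0.176 ]
-0.032 [ 0.4925 -0.2396]
-0.096 [ 0.4854 -0.3032]
```

The tray pose is clear: centre (0.496, -0.208), yaw -6.35°, and the tooth fit residuals are under 1 mm. The outer frame's centre is off by 10 mm in x, but the frame isn't centred on the rails, so I trust the teeth. I'll start with gouge_16.

```bash
python3 go.py .532 .1405 .12 193.6
```

```text
shift [1.852 6.654 3.032] turn [ 2.000e-02 -0.000e+00 -2.218e+01] t 2.65
```

```bash
python3 -m inch '[0.47,0.2,0.8,0.4,0,0,-3, 0.47,0.4,1.6,0.7,0,0,-5, 0.47,0.7,2.4,1.1,0,0,-8, 0.47,0.9,3.2,1.5,0,0,-11, 0.47,1.1,4.0,1.8,0,0,-14]'
python3 go.py .532 .1405 .12 193.6
```

```text
time_s: 3.15
eef_pos: [0.5484, 0.0057, 0.1807]
ee_rot: [[-0.995, -0.098, -0.0], [-0.098, 0.995, 0.0], [0.0, 0.0, -1.0]]
force: [0.5, 0.3, 0.3]
width: 0.0572
shift [0.062 2.715 1.215] turn [ 0.01 -0.01 -7.98] t 3.15
```

```bash
python3 -m inch '[0.47,0,0.8,0.4,0,0,-3, 0.47,0,1.6,0.8,0,0,-5, 0.47,0,2.2,1.1,0,0,-7, 0.47,0,2.4,1.1,0,0,-8, 0.47,0,2.4,1.1,0,0,-8]'
python3 -m inch '[0.47,0,0,0,0,0,0, 0.47,0,0,0,0,0,0]'
python3 go.py .532 .1405 .12 193.6
```

```text
time_s: 3.65
eef_pos: [0.5379, 0.1236, 0.127]
ee_rot: [[-0.972, -0.234, 0.0], [-0.234, 0.972, 0.0], [-0.0, 0.0, -1.0]]
force: [-0.2, -0.9, -0.3]
width: 0.0498
time_s: 3.85
eef_pos: [0.5388, 0.1208, 0.1273]
ee_rot: [[-0.973, -0.229, 0.001], [-0.229, 0.973, 0.0], [-0.001, -0.0, -1.0]]
force: [0.5, -0.4, -0.8]
width: 0.0495
shift [0.043 0.414 0.146] turn [-0.01  0.07 -0.34] t 3.85
```

```bash
python3 -m inch '[0.47,0.04,0.41,0.15,0,0,0, 0.47,0.04,0.41,0.15,0,0,0, 0.47,0.04,0.41,0.15,0,0,0, 0.47,0.04,0.41,0.15,0,0,0]'
python3 - <<'E'
from h import *
im=get_image('wrist');cv2.imwrite('pics/w3.png',im)
s=state();print(s['eef_pos'])
p=s['eef_pos'].copy();p[2]=.047;print('axis target px',proj('wrist',p))
for P in([.532,.1405,.058],): print(proj('wrist',P))
E
```

```text
time_s: 4.25
eef_pos: [0.5322, 0.1404, 0.1194]
ee_rot: [[-0.973, -0.23, 0.001], [-0.23, 0.973, 0.0], [-0.001, -0.0, -1.0]]
force: [0.5, 0.4, 0.9]
width: 0.0497
[0.53212238 0.14044815 0.11935268]
axis target px [328.50738735 210.36834522]
[328.65733217 214.12351076]
```

View pics/w3.png

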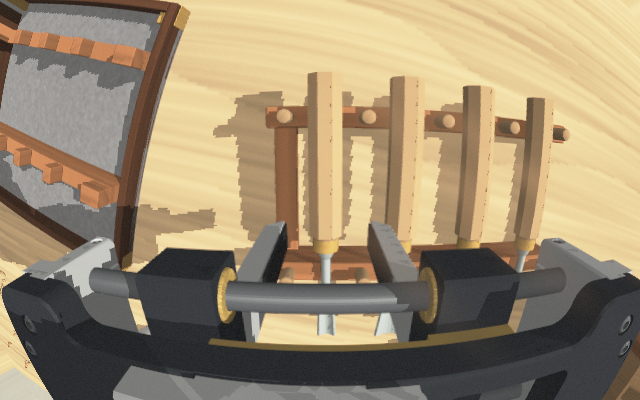

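Gouge_16's handle is centred between the fingers (column 325, finger midpoint 328). Descend and grip.

```bash
python3 -m inch '[0.47,0,0,0.5,0,0,0, 0.47,0,0,1.0,0,0,0, 0.47,0,0,1.4,0,0,0, 0.47,0,0,1.6,0,0,0, 0.47,0,0,1.6,0,0,0]'
python3 -m inch '[0.47,0,0,0,0,0,0, 0.6,0,0,0,0,0,0, 0.75,0,0,0,0,0,0, 0.8,0,0,0,0,0,0, 0.8,0,0,0,0,0,0]' 25
python3 -m inch '[0.8,0,0,0,0,0,0, 0.8,0,0,0,0,0,0]'
```

```text
time_s: 4.8
eef_pos: [0.5314, 0.1408, 0.0381]
ee_rot: [[-0.973, -0.23, -0.002], [-0.23, 0.973, -0.0], [0.002, 0.0, -1.0]]
force: [0.1, -0.3, -0.3]
width: 0.05
time_s: 5.3
eef_pos: [0.532, 0.1412, 0.0394]
ee_rot: [[-0.973, -0.231, 0.001], [-0.231, 0.973, 0.0], [-0.001, -0.0, -1.0]]
force: [-0.9, -0.6, 3.4]
width: 0.0259
time_s: 5.5
eef_pos: [0.532, 0.1412, 0.0394]
ee_rot: [[-0.973, -0.231, 0.001], [-0.231, 0.973, 0.0], [-0.001, -0.0, -1.0]]
force: [-1.2, -1.0, 5.6]
width: 0.0259
```

```bash
python3 -m inch '[0.9,0,0,-0.2,0,0,0, 0.9,0,0,-0.6,0,0,0, 0.9,0,0,-1.2,0,0,0, 0.9,0,0,-1.8,0,0,0, 0.9,0,0,-2.2,0,0,0]' 30
python3 -m inch '[0.9,0,0,0,0,0,0, 0.9,0,0,0,0,0,0]'
python3 - <<'E'
from h import *
im=get_image('wrist');cv2.imwrite('pics/w4.png',im)
E
python3 go.py .4995 -.176 .15 173.7
```

```text
time_s: 6.0
eef_pos: [0.532, 0.1413, 0.1515]
ee_rot: [[-0.973, -0.231, 0.002], [-0.231, 0.973, 0.0], [-0.002, -0.0, -1.0]]
force: [-0.8, -0.2, -1.4]
width: 0.0256
time_s: 6.2
eef_pos: [0.5314, 0.1412, 0.1484]
ee_rot: [[-0.973, -0.231, -0.0], [-0.231, 0.973, -0.0], [0.0, 0.0, -1.0]]
force: [0.1, -0.2, -1.6]
width: 0.0256
shift [ 2.08  -6.025 -0.042] turn [-1.000e-02 -1.000e-01  1.965e+01] t 6.25
```

View pics/w4.png

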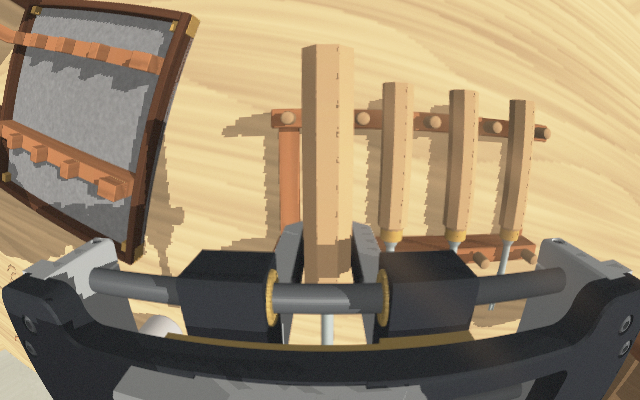

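```bash
python3 - <<'E'
from h import *
s=state();P=plane('wrist',(328,45),s['eef_pos'][2]+.021);d=P-s['eef_pos'];print(P,s['ee_rot'].T@d)
E
python3 -m inch '[0.9,0.3,-0.8,0,0,0,3, 0.9,0.5,-1.6,0,0,0,5, 0.9,0.8,-2.4,0,0,0,8, 0.9,1.1,-3.2,0,0,0,10, 0.9,1.4,-4.0,0,0,0,13]'
python3 -m inch '[0.9,0.3,-0.8,0,0,0,3, 0.9,0.5,-1.6,0,0,0,5, 0.9,0.5,-1.6,0,0,0,6, 0.9,0.5,-1.6,0,0,0,6, 0.9,0.5,-1.6,0,0,0,6]'
python3 go.py .4995 -.176 .12 173.7
```

```text
[0.42711155 0.11575524 0.16876966] [ 0.10711653 -0.00065019 -0.02081718]
time_s: 6.75
eef_pos: [0.5087, -0.071, 0.1475]
ee_rot: [[-1.0, -0.005, -0.002], [-0.005, 1.0, 0.001], [0.002, 0.001, -1.0]]
force: [0.9, -0.6, -0.5]
width: 0.0255
time_s: 7.25
eef_pos: [0.4852, -0.1488, 0.1482]
ee_rot: [[-0.995, 0.097, -0.001], [0.097, 0.995, 0.001], [0.001, 0.001, -1.0]]
force: [-1.1, 1.1, -0.9]
width: 0.0257
shift [-0.338 -0.514  0.563] turn [ 0.03 -0.08  0.73] t 7.25
```

```bash
python3 -m inch '[0.9,-0.34,-0.51,0.2,0,0,0.7, 0.9,-0.34,-0.51,0.56,0,0,0.7, 0.9,-0.34,-0.51,0.56,0,0,0.7, 0.9,-0.34,-0.51,0.56,0,0,0.7]'
python3 - <<'E'
from h import *
im=get_image('wrist');cv2.imwrite('pics/w5.png',im)
E
python3 go.py .4995 -.176 .04 173.7
```

```text
time_s: 7.65
eef_pos: [0.4998, -0.1757, 0.1209]
ee_rot: [[-0.994, 0.109, -0.001], [0.109, 0.994, 0.0], [0.001, 0.0, -1.0]]
force: [0.8, 0.1, -1.4]
width: 0.0257
shift [ 0.009 -0.003  1.63 ] turn [-0.    0.01  0.04] t 7.7
```

View pics/w5.png

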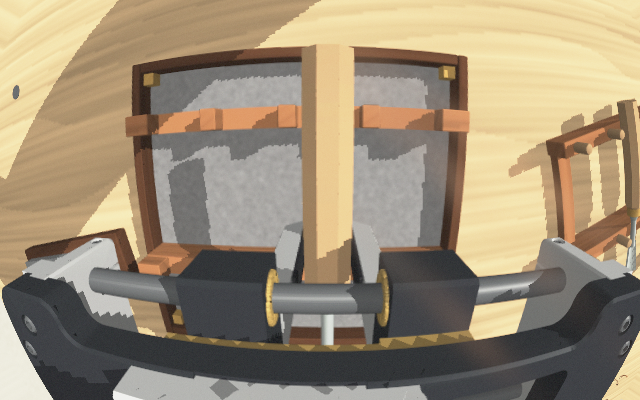

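The gouge hangs midway between the slot teeth (columns 288 and 370, gouge at 328). Lower it.

```bash
python3 -m inch '[0.9,0,0,0.4,0,0,0, 0.9,0,0,0.9,0,0,0, 0.9,0,0,1.3,0,0,0, 0.9,0,0,1.5,0,0,0, 0.9,0,0,1.58,0,0,0]'
python3 -m inch '[0.9,0,0,0.02,0,0,0, 0.9,0,0,0.05,0,0,0, 0.9,0,0,0.05,0,0,0]'
```

```text
time_s: 8.2
eef_pos: [0.4998, -0.1764, 0.0419]
ee_rot: [[-0.994, 0.11, -0.0], [0.11, 0.994, 0.0], [0.0, 0.0, -1.0]]
force: [0.6, 0.7, -1.1]
width: 0.0255
time_s: 8.5
eef_pos: [0.5, -0.1769, 0.0401]
ee_rot: [[-0.994, 0.111, 0.001], [0.111, 0.994, -0.0], [-0.001, -0.0, -1.0]]
force: [-0.5, 0.4, -0.8]
width: 0.0257
```

```bash
python3 -m inch '[0.9,0,0,0.02,0,0,0, 0.9,0,0,0.04,0,0,0, 0.9,0,0,0.04,0,0,0]'
python3 -m inch '[0.72,0,0,0,0,0,0, 0.7,0,0,0,0,0,0, 0.6,0,0,0,0,0,0, 0.5,0,0,0,0,0,0, 0.47,0,0,0,0,0,0]'
python3 -m inch '[0.47,0,0,0,0,0,0, 0.47,0,0,-0.4,0,0,0, 0.47,0,0,-1,0,0,0, 0.47,0,0,-1.7,0,0,0, 0.47,0,0,-2.4,0,0,0]'
python3 go.py .5195 .2015 .16 193.7
```

```text
time_s: 8.8
eef_pos: [0.5001, -0.1769, 0.0393]
ee_rot: [[-0.994, 0.111, 0.001], [0.111, 0.994, -0.001], [-0.001, -0.0, -1.0]]
force: [-7.7, 4.6, 19.2]
width: 0.0254
time_s: 9.3
eef_pos: [0.4996, -0.1768, 0.0374]
ee_rot: [[-0.994, 0.111, -0.0], [0.111, 0.994, 0.0], [0.0, 0.0, -1.0]]
force: [0.5, 0.4, 0.8]
width: 0.0481
time_s: 9.8
eef_pos: [0.4994, -0.1767, 0.1587]
ee_rot: [[-0.994, 0.111, -0.0], [0.111, 0.994, 0.0], [0.0, 0.0, -1.0]]
force: [0.1, -0.2, 0.3]
width: 0.05
shift [ 0.438  7.561 -0.026] turn [ 1.000e-02 -3.000e-02 -2.005e+01] t 9.8
```

```bash
python3 - <<'E'
from h import *
im=get_image('wrist');cv2.imwrite('pics/w6.png',im)
s=state()
E
python3 -m inch '[0.47,0,0.8,0,0,0,-2, 0.47,0.1,1.6,0,0,0,-4, 0.47,0.1,2.4,0,0,0,-6, 0.47,0.2,3.2,0,0,0,-8, 0.47,0.2,4.0,0,0,0,-10]'
python3 -m inch '[0.47,0.1,0.8,0,0,0,-2, 0.47,0.1,1.6,0,0,0,-4, 0.47,0.2,2.4,0,0,0,-6, 0.47,0.2,3.2,0,0,0,-9, 0.47,0.2,3.5,0,0,0,-10]'
python3 -m inch '[0.47,0,0,0,0,0,0, 0.47,0,0,0,0,0,0]'
python3 go.py .5195 .2015 .12 193.7
```

```text
time_s: 10.35
eef_pos: [0.5115, 0.0247, 0.1574]
ee_rot: [[-0.998, -0.065, 0.0], [-0.065, 0.998, 0.0], [-0.0, 0.0, -1.0]]
force: [1.3, -0.1, 0.2]
width: 0.0498
time_s: 10.85
eef_pos: [0.4901, 0.1999, 0.1573]
ee_rot: [[-0.971, -0.24, -0.0], [-0.24, 0.971, 0.0], [-0.0, 0.0, -1.0]]
force: [0.4, -0.3, -0.3]
width: 0.0497
time_s: 11.05
eef_pos: [0.4908, 0.1964, 0.1572]
ee_rot: [[-0.972, -0.235, -0.0], [-0.235, 0.972, -0.0], [0.0, -0.0, -1.0]]
force: [0.6, -0.2, -0.6]
width: 0.0496
shift [-0.581 -0.035  0.744] turn [-0.01 -0.02 -0.1 ] t 11.05
```

View pics/w6.png

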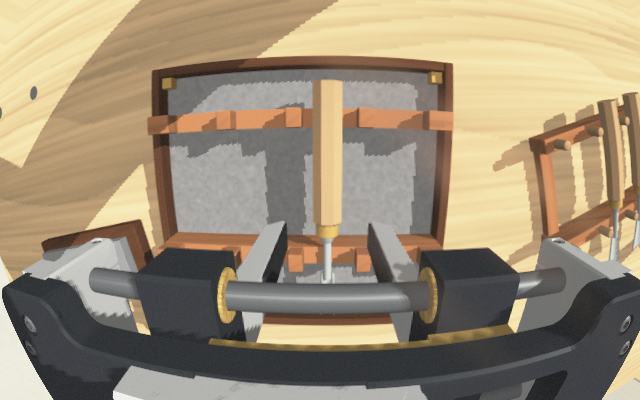

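Gouge_16 lies in the second slot, between the teeth at columns 294 and 365. Next is gouge_28.

```bash
python3 -m inch '[0.47,-0.58,-0.03,0.3,0,0,0, 0.47,-0.58,-0.03,0.74,0,0,0, 0.47,-0.58,-0.03,0.74,0,0,0, 0.47,-0.58,-0.03,0.74,0,0,0]'
python3 - <<'E'
from h import *
im=get_image('wrist');cv2.imwrite('pics/w7.png',im)
print(proj('wrist',[.5195,.2015,.058]))
E
python3 go.py .5195 .2015 .039 193.7
```

```text
time_s: 11.45
eef_pos: [0.5193, 0.2014, 0.1208]
ee_rot: [[-0.972, -0.234, -0.001], [-0.234, 0.972, -0.0], [0.001, -0.0, -1.0]]
force: [-0.3, 0.2, 0.2]
width: 0.0496
[328.22626942 213.35543991]
shift [ 0.003 -0.005  1.648] turn [ 0.    0.04 -0.12] t 11.5
```

View pics/w7.png

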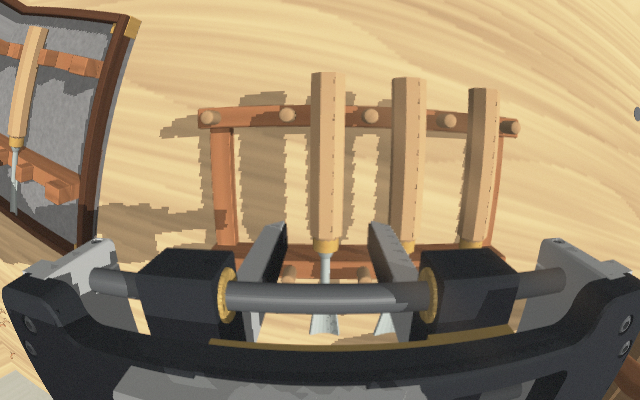

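Gouge_28 is centred at column 327. Grip and lift.

```bash
python3 -m inch '[0.47,0,0,0.5,0,0,0, 0.47,0,0,1.0,0,0,0, 0.47,0,0,1.4,0,0,0, 0.47,0,0,1.62,0,0,0, 0.47,0,0,1.62,0,0,0]'
python3 -m inch '[0.47,0,0,0,0,0,0, 0.6,0,0,0,0,0,0, 0.75,0,0,0,0,0,0, 0.8,0,0,0,0,0,0, 0.9,0,0,0,0,0,0]' 30
python3 -m inch '[0.9,0,0,0,0,0,0, 0.9,0,0,-0.4,0,0,0, 0.9,0,0,-1.0,0,0,0, 0.9,0,0,-1.7,0,0,0, 0.9,0,0,-2.3,0,0,0]'
python3 go.py .4925 -.2396 .155 173.7
```

```text
time_s: 12.0
eef_pos: [0.5191, 0.2022, 0.0392]
ee_rot: [[-0.972, -0.236, -0.001], [-0.236, 0.972, -0.0], [0.001, -0.0, -1.0]]
force: [0.6, -0.1, 0.4]
width: 0.0497
time_s: 12.5
eef_pos: [0.5195, 0.2025, 0.0399]
ee_rot: [[-0.972, -0.236, 0.001], [-0.236, 0.972, 0.0], [-0.001, 0.0, -1.0]]
force: [-1.7, -0.4, 3.7]
width: 0.026
time_s: 13.0
eef_pos: [0.5192, 0.2025, 0.1559]
ee_rot: [[-0.972, -0.236, -0.0], [-0.236, 0.972, 0.0], [-0.0, 0.0, -1.0]]
force: [0.1, -0.1, -1.4]
width: 0.0254
shift [ 2.605 -8.467  0.017] turn [ 0.    0.   19.95] t 13.0
```

```bash
python3 -m inch '[0.9,0.3,-0.8,0,0,0,2, 0.9,0.5,-1.6,0,0,0,4, 0.9,0.8,-2.4,0,0,0,6, 0.9,1.0,-3.2,0,0,0,8, 0.9,1.2,-4.0,0,0,0,10]'
python3 -m inch '[0.9,0.1,-0.8,0,0,0,2, 0.9,0.2,-1.6,0,0,0,4, 0.9,0.4,-2.4,0,0,0,6, 0.9,0.5,-3.2,0,0,0,8, 0.9,0.6,-4.0,0,0,0,10]'
python3 -m inch '[0.9,0,0,0,0,0,0, 0.9,0,0,0,0,0,0]'
python3 go.py .4925 -.2396 .12 173.7
```

```text
time_s: 13.5
eef_pos: [0.5077, -0.0075, 0.1544]
ee_rot: [[-0.998, -0.062, -0.0], [-0.062, 0.998, 0.0], [0.0, 0.0, -1.0]]
force: [1.0, 0.2, -1.2]
width: 0.0258
time_s: 14.0
eef_pos: [0.4904, -0.2091, 0.1543]
ee_rot: [[-0.994, 0.112, -0.0], [0.112, 0.994, 0.0], [0.0, 0.0, -1.0]]
force: [1.1, -0.4, -0.5]
width: 0.0255
time_s: 14.2
eef_pos: [0.4906, -0.2079, 0.154]
ee_rot: [[-0.994, 0.112, -0.001], [0.112, 0.994, 0.001], [0.001, 0.001, -1.0]]
force: [-0.2, 0.7, -0.4]
width: 0.0256
shift [-0.11  -0.627  0.68 ] turn [ 0.03 -0.05 -0.13] t 14.2
```

```bash
python3 -m inch '[0.9,-0.11,-0.4,0,0,0,0, 0.9,-0.11,-0.63,0.4,0,0,0, 0.9,-0.11,-0.63,0.68,0,0,0, 0.9,-0.11,-0.63,0.68,0,0,0, 0.9,-0.11,-0.63,0.68,0,0,0]'
python3 - <<'E'
from h import *
im=get_image('wrist');cv2.imwrite('pics/w8.png',im)
s=state();P=plane('wrist',(328,45),s['eef_pos'][2]+.021);print(s['ee_rot'].T@(P-s['eef_pos']))
E
python3 go.py .4925 -.2396 .0395 173.7
```

```text
time_s: 14.7
eef_pos: [0.4931, -0.2384, 0.1206]
ee_rot: [[-0.994, 0.11, -0.0], [0.11, 0.994, 0.0], [0.001, 0.0, -1.0]]
force: [0.2, 0.3, -0.5]
width: 0.0257
[ 0.10659054 -0.00103883 -0.02104272]
shift [ 0.014 -0.021  1.631] turn [-0.    0.02  0.01] t 14.75
```

View pics/w8.png

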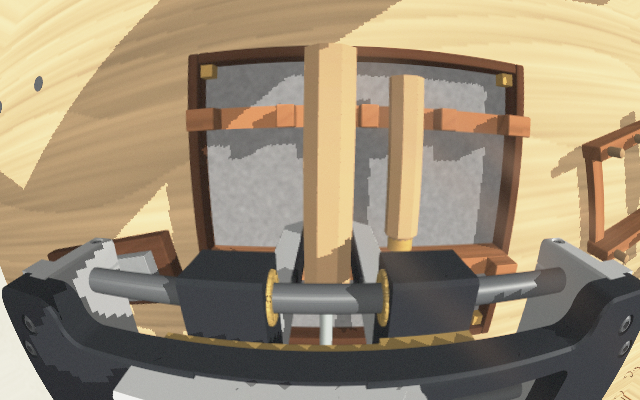

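Gouge_28 sits at column 329, between the teeth at 286 and 370. Lower and release.

```bash
python3 -m inch '[0.9,0,0,0.4,0,0,0, 0.9,0,0,0.9,0,0,0, 0.9,0,0,1.3,0,0,0, 0.9,0,0,1.5,0,0,0, 0.9,0,0,1.58,0,0,0]'
python3 -m inch '[0.9,0,0,0.01,0,0,0, 0.9,0,0,0.03,0,0,0, 0.9,0,0,0.04,0,0,0, 0.9,0,0,0.04,0,0,0]'
```

```text
time_s: 15.25
eef_pos: [0.493, -0.2391, 0.0413]
ee_rot: [[-0.994, 0.11, -0.0], [0.11, 0.994, 0.0], [0.0, 0.0, -1.0]]
force: [-0.5, 0.2, -0.1]
width: 0.0256
time_s: 15.65
eef_pos: [0.4932, -0.2395, 0.04]
ee_rot: [[-0.994, 0.111, 0.001], [0.111, 0.994, -0.0], [-0.001, -0.0, -1.0]]
force: [-0.8, 0.3, 0.0]
width: 0.0253
```

```bash
python3 -m inch '[0.9,0,0,0.02,0,0,0, 0.9,0,0,0.02,0,0,0]'
python3 -m inch '[0.72,0,0,0,0,0,0, 0.7,0,0,0,0,0,0, 0.6,0,0,0,0,0,0, 0.5,0,0,0,0,0,0, 0.47,0,0,0,0,0,0]'
python3 -m inch '[0.47,0,0,0,0,0,0, 0.47,0,0,-0.4,0,0,0, 0.47,0,0,-1,0,0,0, 0.47,0,0,-1.7,0,0,0, 0.47,0,0,-2.4,0,0,0]'
python3 - <<'E'
from h import *
im=get_image('wrist');cv2.imwrite('pics/w9.png',im)
E
python3 go.py .506 .2622 .16 193
```

```text
time_s: 15.85
eef_pos: [0.4933, -0.2396, 0.0398]
ee_rot: [[-0.994, 0.111, 0.001], [0.111, 0.994, -0.001], [-0.001, -0.0, -1.0]]
force: [-4.7, 2.9, 12.8]
width: 0.0257
time_s: 16.35
eef_pos: [0.4929, -0.2394, 0.0384]
ee_rot: [[-0.994, 0.111, -0.0], [0.111, 0.994, 0.0], [0.0, -0.0, -1.0]]
force: [-0.5, -0.6, -0.6]
width: 0.0477
time_s: 16.85
eef_pos: [0.4927, -0.2393, 0.1597]
ee_rot: [[-0.994, 0.111, -0.0], [0.111, 0.994, 0.0], [0.0, 0.0, -1.0]]
force: [0.3, 0.4, 0.3]
width: 0.0497
shift [ 0.885 10.014  0.077] turn [ -0.24   0.37 -19.35] t 16.9
```

View pics/w9.png

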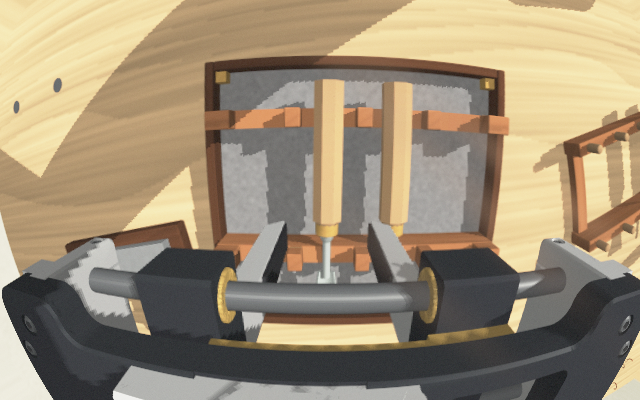

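Gouge_28 is seated in slot 3. On to gouge_40.

```bash
python3 -m inch '[0.47,0,0.9,0,0,0,-2, 0.47,0,1.8,0,0,0,-4, 0.47,0.1,2.7,0,0,0,-6, 0.47,0.1,3.6,0,0,0,-8, 0.47,0.2,4.5,0,0,0,-10]'
python3 -m inch '[0.47,0,0.9,0,0,0,-2, 0.47,0,1.8,0,0,0,-4, 0.47,0.1,2.7,0,0,0,-6, 0.47,0.1,3.6,0,0,0,-8, 0.47,0.2,4.5,0,0,0,-9]'
python3 -m inch '[0.47,0,0.2,0,0,0,0, 0.47,0,0.4,0,0,0,0, 0.47,0,0.4,0,0,0,0]'
python3 go.py .506 .2622 .12 193
```

```text
time_s: 17.4
eef_pos: [0.5079, -0.0129, 0.1584]
ee_rot: [[-0.998, -0.065, 0.0], [-0.065, 0.998, -0.0], [-0.0, -0.0, -1.0]]
force: [0.1, 0.2, 0.1]
width: 0.0499
time_s: 17.9
eef_pos: [0.4833, 0.211, 0.1584]
ee_rot: [[-0.975, -0.22, 0.0], [-0.22, 0.975, 0.0], [-0.0, -0.0, -1.0]]
force: [-0.2, 0.1, -0.2]
width: 0.0499
time_s: 18.2
eef_pos: [0.4791, 0.2289, 0.1583]
ee_rot: [[-0.976, -0.219, -0.0], [-0.219, 0.976, -0.0], [0.0, -0.0, -1.0]]
force: [-0.6, 0.1, 0.6]
width: 0.0496
shift [-0.671  0.532  0.765] turn [-0.   -0.01 -0.33] t 18.2
```

```bash
python3 -m inch '[0.47,-0.67,0.53,0,0,0,0, 0.47,-0.67,0.53,0.4,0,0,0, 0.47,-0.67,0.53,0.76,0,0,0, 0.47,-0.67,0.53,0.76,0,0,0, 0.47,-0.67,0.53,0.76,0,0,0]'
python3 - <<'E'
from h import *
im=get_image('wrist');cv2.imwrite('pics/w10.png',im)
E
python3 go.py .506 .2622 .039 193
```

```text
time_s: 18.7
eef_pos: [0.5065, 0.261, 0.1209]
ee_rot: [[-0.976, -0.218, -0.0], [-0.218, 0.976, -0.0], [0.0, -0.0, -1.0]]
force: [-0.2, 0.5, 0.6]
width: 0.0498
shift [0.012 0.021 1.65 ] turn [ 0.01  0.06 -0.41] t 18.75
```

View pics/w10.png

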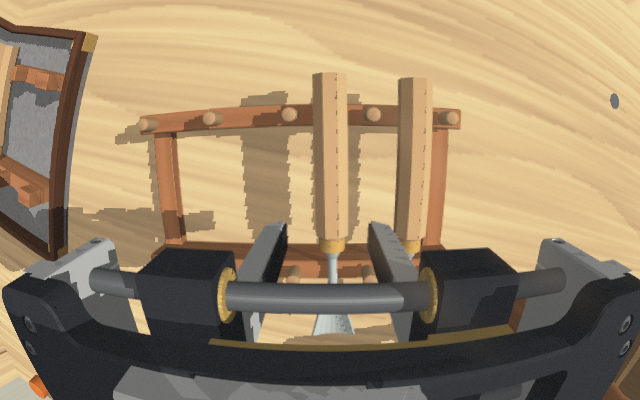

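```bash
python3 -m inch '[0.47,0,0.02,0.5,0,0,0, 0.47,0,0.02,1.0,0,0,0, 0.47,0,0.02,1.4,0,0,0, 0.47,0,0.02,1.62,0,0,0, 0.47,0,0.02,1.62,0,0,0]'
python3 -m inch '[0.47,0,0,0,0,0,0, 0.6,0,0,0,0,0,0, 0.75,0,0,0,0,0,0, 0.8,0,0,0,0,0,0, 0.9,0,0,0,0,0,0]' 30
python3 -m inch '[0.9,0,0,0,0,0,0, 0.9,0,0,-0.4,0,0,0, 0.9,0,0,-1.0,0,0,0, 0.9,0,0,-1.7,0,0,0, 0.9,0,0,-2.3,0,0,0]'
python3 go.py .4854 -.3032 .155 173.7
```

```text
time_s: 19.25
eef_pos: [0.5058, 0.2626, 0.0392]
ee_rot: [[-0.976, -0.219, -0.001], [-0.219, 0.976, -0.0], [0.001, -0.0, -1.0]]
force: [-0.4, 0.5, -0.1]
width: 0.0496
time_s: 19.75
eef_pos: [0.5061, 0.263, 0.0399]
ee_rot: [[-0.976, -0.219, 0.001], [-0.219, 0.976, 0.0], [-0.001, 0.0, -1.0]]
force: [-1.4, -0.6, 3.2]
width: 0.0257
time_s: 20.25
eef_pos: [0.5058, 0.2628, 0.1559]
ee_rot: [[-0.976, -0.219, 0.0], [-0.219, 0.976, -0.0], [-0.0, -0.0, -1.0]]
force: [0.0, 0.9, -1.0]
width: 0.0254
shift [  2.876 -10.957   0.017] turn [-0.    0.   18.94] t 20.25
```

```bash
python3 -m inch '[0.9,0.2,-0.9,0,0,0,2, 0.9,0.5,-1.8,0,0,0,4, 0.9,0.7,-2.7,0,0,0,6, 0.9,0.9,-3.6,0,0,0,8, 0.9,1.2,-4.5,0,0,0,10]'
python3 -m inch '[0.9,0.1,-0.9,0,0,0,2, 0.9,0.2,-1.8,0,0,0,4, 0.9,0.2,-2.7,0,0,0,6, 0.9,0.3,-3.6,0,0,0,8, 0.9,0.4,-4.5,0,0,0,9]'
python3 -m inch '[0.9,0,-0.7,0,0,0,0, 0.9,0,-1.4,0,0,0,0, 0.9,0,-1.4,0,0,0,0, 0.9,0,-1.4,0,0,0,0]'
python3 go.py .4854 -.3032 .12 173.7
```

```text
time_s: 20.75
eef_pos: [0.4963, 0.0285, 0.1543]
ee_rot: [[-0.999, -0.045, -0.0], [-0.045, 0.999, -0.0], [0.0, -0.0, -1.0]]
force: [0.9, -0.8, -1.6]
width: 0.0255
time_s: 21.25
eef_pos: [0.4865, -0.1973, 0.1543]
ee_rot: [[-0.994, 0.112, -0.0], [0.112, 0.994, 0.0], [0.0, 0.0, -1.0]]
force: [0.2, 0.9, -0.9]
width: 0.0257
time_s: 21.65
eef_pos: [0.4789, -0.2652, 0.154]
ee_rot: [[-0.994, 0.112, -0.001], [0.112, 0.994, 0.001], [0.001, 0.001, -1.0]]
force: [0.1, -0.6, -1.6]
width: 0.0255
shift [-0.214 -0.741  0.679] turn [ 0.03 -0.05 -0.13] t 21.65
```

```bash
python3 -m inch '[0.9,-0.21,-0.74,0,0,0,0, 0.9,-0.21,-0.74,0.4,0,0,0, 0.9,-0.21,-0.74,0.68,0,0,0, 0.9,-0.21,-0.74,0.68,0,0,0, 0.9,-0.21,-0.74,0.68,0,0,0]'
python3 - <<'E'
from h import *
im=get_image('wrist');cv2.imwrite('pics/w11.png',im)
E
python3 go.py .4854 -.3032 .0395 173.7
```

```text
time_s: 22.15
eef_pos: [0.4858, -0.302, 0.1206]
ee_rot: [[-0.994, 0.11, -0.0], [0.11, 0.994, 0.0], [0.0, 0.0, -1.0]]
force: [-0.0, -0.1, -0.7]
width: 0.0258
shift [ 0.011 -0.017  1.634] turn [-0.02  0.03  0.  ] t 22.2
```

View pics/w11.png

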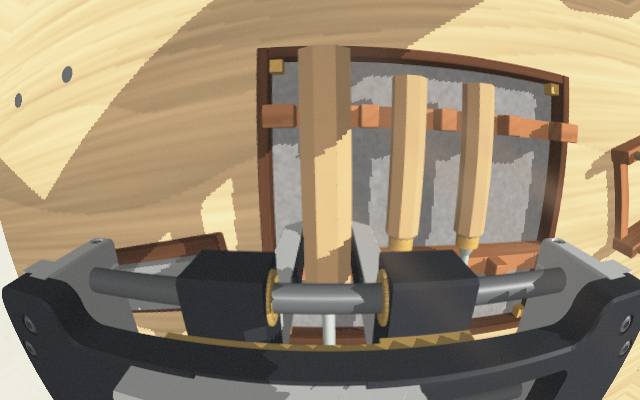

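Gouge_40 is over slot 4 at column 325; the slot edges are at 297 and 360. Lower and release.

```bash
python3 -m inch '[0.9,0,0,0.4,0,0,0, 0.9,0,0,0.9,0,0,0, 0.9,0,0,1.3,0,0,0, 0.9,0,0,1.5,0,0,0, 0.9,0,0,1.58,0,0,0]'
python3 -m inch '[0.9,0,0,0.01,0,0,0, 0.9,0,0,0.03,0,0,0, 0.9,0,0,0.05,0,0,0, 0.9,0,0,0.05,0,0,0]'
python3 -m inch '[0.9,0,0,0.01,0,0,0, 0.9,0,0,0.01,0,0,0]'
```

```text
time_s: 22.7
eef_pos: [0.4857, -0.3027, 0.0414]
ee_rot: [[-0.994, 0.11, -0.0], [0.11, 0.994, 0.0], [0.0, 0.0, -1.0]]
force: [-0.2, -0.8, -0.8]
width: 0.0255
time_s: 23.1
eef_pos: [0.4861, -0.3033, 0.0399]
ee_rot: [[-0.994, 0.111, 0.001], [0.111, 0.994, -0.001], [-0.001, -0.001, -1.0]]
force: [-0.3, 0.6, 3.7]
width: 0.0254
time_s: 23.3
eef_pos: [0.4861, -0.3033, 0.0398]
ee_rot: [[-0.994, 0.111, 0.001], [0.111, 0.994, -0.001], [-0.001, -0.001, -1.0]]
force: [-3.3, 2.7, 9.3]
width: 0.0256
```

```bash
python3 -m inch '[0.72,0,0,0,0,0,0, 0.7,0,0,0,0,0,0, 0.6,0,0,0,0,0,0, 0.5,0,0,0,0,0,0, 0.47,0,0,0,0,0,0]'
python3 -m inch '[0.47,0,0,0,0,0,0, 0.47,0,0,-0.4,0,0,0, 0.47,0,0,-1,0,0,0, 0.47,0,0,-1.7,0,0,0, 0.47,0,0,-2.4,0,0,0]'
python3 - <<'E'
from h import *
im=get_image('wrist');cv2.imwrite('pics/w12.png',im)
E
python3 go.py .492 .326 .16 192.4
```

```text
time_s: 23.8
eef_pos: [0.4856, -0.3029, 0.0384]
ee_rot: [[-0.994, 0.111, -0.0], [0.111, 0.994, 0.0], [0.0, 0.0, -1.0]]
force: [0.3, 0.5, -0.2]
width: 0.0481
time_s: 24.3
eef_pos: [0.4854, -0.3028, 0.1596]
ee_rot: [[-0.994, 0.111, -0.0], [0.111, 0.994, 0.0], [0.0, 0.0, -1.0]]
force: [-0.4, 0.5, 0.2]
width: 0.0498
shift [ 1.297 12.534  0.062] turn [ -0.28   0.34 -18.75] t 24.35
```

View pics/w12.png

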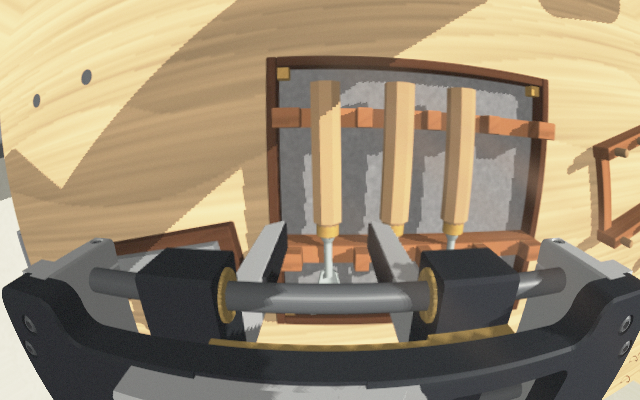

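Three gouges are seated. Last is gouge_6.

```bash
python3 -m inch '[0.47,0.1,0.9,0,0,0,-1, 0.47,0.1,1.8,0,0,0,-3, 0.47,0.2,2.7,0,0,0,-5, 0.47,0.2,3.6,0,0,0,-6, 0.47,0.3,4.5,0,0,0,-8]'
python3 -m inch '[0.47,0,0.9,0,0,0,-1, 0.47,0,1.8,0,0,0,-3, 0.47,0,2.7,0,0,0,-5, 0.47,0,3.6,0,0,0,-6, 0.47,0,4.5,0,0,0,-8]'
python3 -m inch '[0.47,0,0.9,0,0,0,-1, 0.47,0,1.8,0,0,0,-3, 0.47,0,2.5,0,0,0,-3, 0.47,0,2.5,0,0,0,-3, 0.47,0,2.5,0,0,0,-3]'
python3 go.py .492 .326 .12 192.4
```

```text
time_s: 24.85
eef_pos: [0.4956, -0.076, 0.1584]
ee_rot: [[-1.0, -0.029, 0.0], [-0.029, 1.0, -0.0], [-0.0, -0.0, -1.0]]
force: [1.3, -0.2, -0.2]
width: 0.05
time_s: 25.35
eef_pos: [0.4888, 0.1491, 0.1585]
ee_rot: [[-0.986, -0.168, 0.0], [-0.168, 0.986, 0.0], [-0.0, 0.0, -1.0]]
force: [1.2, 0.1, 0.4]
width: 0.05
time_s: 25.85
eef_pos: [0.4679, 0.2707, 0.1581]
ee_rot: [[-0.975, -0.22, -0.0], [-0.22, 0.975, -0.0], [0.0, -0.0, -1.0]]
force: [0.2, -0.4, 0.0]
width: 0.0495
shift [-0.713  0.972  0.762] turn [-0.01 -0.02  0.33] t 25.85
```

```bash
python3 -m inch '[0.47,-0.4,0.6,0,0,0,0, 0.47,-0.71,0.97,0.4,0,0,0, 0.47,-0.71,0.97,0.76,0,0,0, 0.47,-0.71,0.97,0.76,0,0,0, 0.47,-0.71,0.97,0.76,0,0,0]'
python3 - <<'E'
from h import *
im=get_image('wrist');cv2.imwrite('pics/w13.png',im)
print(proj('wrist',[.492,.326,.058]))
E
python3 go.py .492 .326 .039 192.4
```

```text
time_s: 26.35
eef_pos: [0.4926, 0.3245, 0.1208]
ee_rot: [[-0.976, -0.218, -0.0], [-0.218, 0.976, -0.0], [0.0, -0.0, -1.0]]
force: [0.9, -1.0, 1.0]
width: 0.05
[330.28106208 212.85715576]
shift [0.011 0.027 1.65 ] turn [0.01 0.05 0.18] t 26.4
```

View pics/w13.png

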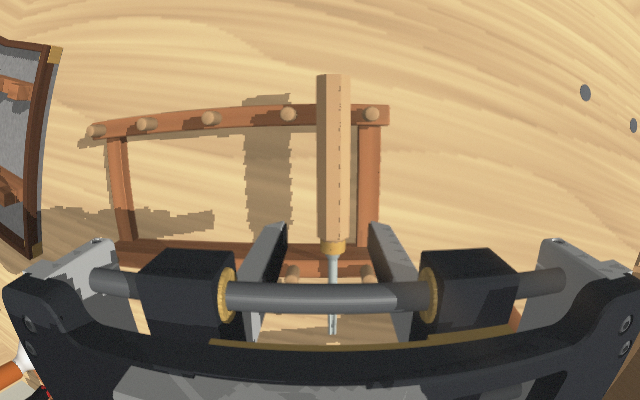

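```bash
python3 -m inch '[0.47,0,0.05,0.5,0,0,0, 0.47,0,0.05,0.9,0,0,0, 0.47,0,0.05,1.2,0,0,0, 0.47,0,0.05,1.4,0,0,0, 0.47,0,0.05,1.4,0,0,0]'
python3 -m inch '[0.47,0,0,0.08,0,0,0, 0.47,0,0,0.15,0,0,0, 0.47,0,0,0.2,0,0,0, 0.47,0,0,0.2,0,0,0]'
```

```text
time_s: 26.9
eef_pos: [0.4915, 0.3276, 0.0498]
ee_rot: [[-0.976, -0.219, -0.001], [-0.219, 0.976, -0.001], [0.001, -0.0, -1.0]]
force: [-0.3, -0.1, 0.2]
width: 0.05
time_s: 27.3
eef_pos: [0.4916, 0.328, 0.0403]
ee_rot: [[-0.976, -0.219, -0.0], [-0.219, 0.976, -0.0], [0.0, -0.0, -1.0]]
force: [-0.3, 0.0, -1.4]
width: 0.0494
```

```bash
python3 -m inch '[0.47,0,0,0,0,0,0, 0.6,0,0,0,0,0,0, 0.75,0,0,0,0,0,0, 0.8,0,0,0,0,0,0, 0.9,0,0,0,0,0,0]' 30
python3 -m inch '[0.9,0,0,0,0,0,0, 0.9,0,0,-0.4,0,0,0, 0.9,0,0,-1.0,0,0,0, 0.9,0,0,-1.7,0,0,0, 0.9,0,0,-2.3,0,0,0]'
python3 -m inch '[0.9,0.2,-0.9,0,0,0,2, 0.9,0.5,-1.8,0,0,0,4, 0.9,0.7,-2.7,0,0,0,6, 0.9,0.9,-3.6,0,0,0,8, 0.9,1.1,-4.5,0,0,0,9]'
python3 go.py .5066 -.1124 .155 173.7
```

```text
time_s: 27.8
eef_pos: [0.4917, 0.328, 0.0405]
ee_rot: [[-0.976, -0.219, 0.0], [-0.219, 0.976, 0.0], [-0.0, 0.0, -1.0]]
force: [-0.2, 0.1, 0.2]
width: 0.0257
time_s: 28.3
eef_pos: [0.4916, 0.3279, 0.157]
ee_rot: [[-0.976, -0.219, 0.0], [-0.219, 0.976, 0.0], [-0.0, 0.0, -1.0]]
force: [-0.0, 1.1, -2.0]
width: 0.0257
time_s: 28.8
eef_pos: [0.4868, 0.0946, 0.1555]
ee_rot: [[-0.998, -0.063, 0.0], [-0.063, 0.998, -0.0], [-0.0, -0.0, -1.0]]
force: [1.1, -0.7, -1.5]
width: 0.0257
shift [-0.135 -4.158  0.011] turn [-0.    0.01  9.89] t 28.8
```

```bash
python3 -m inch '[0.9,0,-0.8,0,0,0,2, 0.9,0,-1.6,0,0,0,4, 0.9,-0.1,-2.4,0,0,0,6, 0.9,-0.1,-3.2,0,0,0,8, 0.9,-0.1,-3.7,0,0,0,9]'
python3 -m inch '[0.9,0,0,0,0,0,0, 0.9,0,0,0,0,0,0]'
python3 go.py .5066 -.1124 .12 173.7
```

```text
time_s: 29.3
eef_pos: [0.5038, -0.0904, 0.1554]
ee_rot: [[-0.995, 0.096, -0.0], [0.096, 0.995, -0.0], [0.0, -0.0, -1.0]]
force: [0.4, 0.6, -0.1]
width: 0.0253
time_s: 29.5
eef_pos: [0.5038, -0.0879, 0.1553]
ee_rot: [[-0.996, 0.094, -0.0], [0.094, 0.996, 0.0], [0.0, 0.0, -1.0]]
force: [1.1, 0.3, -0.6]
width: 0.0259
shift [-0.101 -0.484  0.705] turn [ 0.01 -0.02  0.91] t 29.5
```

```bash
python3 -m inch '[0.9,-0.1,-0.48,0,0,0,0.9, 0.9,-0.1,-0.48,0.4,0,0,0.9, 0.9,-0.1,-0.48,0.7,0,0,0.9, 0.9,-0.1,-0.48,0.7,0,0,0.9, 0.9,-0.1,-0.48,0.7,0,0,0.9]'
python3 - <<'E'
from h import *
im=get_image('wrist');cv2.imwrite('pics/w14.png',im)
E
python3 go.py .5066 -.1124 .0405 173.7
```

```text
time_s: 30.0
eef_pos: [0.5069, -0.1114, 0.1209]
ee_rot: [[-0.994, 0.108, 0.0], [0.108, 0.994, 0.0], [0.0, 0.0, -1.0]]
force: [-0.7, -0.4, -0.3]
width: 0.026
shift [ 0.01  -0.017  1.615] turn [-0.01  0.05  0.12] t 30.05
```

View pics/w14.png

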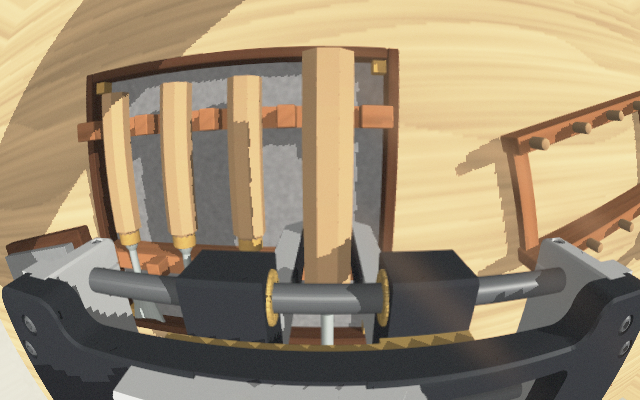

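Gouge_6 is over slot 1 at column 328; the slot edges are at 297 and 360. Lower and release.

```bash
python3 -m inch '[0.9,0,0,0.4,0,0,0, 0.9,0,0,0.9,0,0,0, 0.9,0,0,1.3,0,0,0, 0.9,0,0,1.48,0,0,0, 0.9,0,0,1.56,0,0,0]'
python3 -m inch '[0.9,0,0,0.01,0,0,0, 0.9,0,0,0.03,0,0,0, 0.9,0,0,0.05,0,0,0, 0.9,0,0,0.05,0,0,0]'
python3 -m inch '[0.9,0,0,0.01,0,0,0, 0.9,0,0,0.01,0,0,0]'
```

```text
time_s: 30.55
eef_pos: [0.507, -0.112, 0.0425]
ee_rot: [[-0.994, 0.108, 0.0], [0.108, 0.994, 0.0], [-0.0, 0.0, -1.0]]
force: [0.5, 0.8, 0.1]
width: 0.0257
time_s: 30.95
eef_pos: [0.5071, -0.1124, 0.0405]
ee_rot: [[-0.994, 0.109, 0.001], [0.109, 0.994, -0.0], [-0.001, -0.0, -1.0]]
force: [-0.0, 1.3, 0.2]
width: 0.0258
time_s: 31.15
eef_pos: [0.5072, -0.1124, 0.0404]
ee_rot: [[-0.994, 0.109, 0.001], [0.109, 0.994, -0.0], [-0.001, -0.0, -1.0]]
force: [-2.1, 1.1, 9.3]
width: 0.0258
```

```bash
python3 -m inch '[0.72,0,0,0,0,0,0, 0.7,0,0,0,0,0,0, 0.6,0,0,0,0,0,0, 0.5,0,0,0,0,0,0, 0.47,0,0,0,0,0,0]'
python3 -m inch '[0.47,0,0,0,0,0,0, 0.47,0,0,-0.4,0,0,0, 0.47,0,0,-1,0,0,0, 0.47,0,0,-1.9,0,0,0, 0.47,0,0,-2.8,0,0,0]'
python3 -m inch '[0.47,-0.3,-0.4,-0.6,0,0,0, 0.47,-0.6,-0.8,-1.2,0,0,0, 0.47,-1,-1.2,-1.8,0,0,0, 0.47,-1.3,-1.6,-1.8,0,0,0, 0.47,-1.3,-1.6,-1.8,0,0,0]'
python3 -m inch '[0.47,0,0,0,0,0,0, 0.47,0,0,0,0,0,0, 0.47,0,0,0,0,0,0]'
python3 - <<'E'
from h import *
import pickle
c=cam('wrist');im=get_image('wrist');cv2.imwrite('pics/w15.png',im);pickle.dump(c,open('w15.pkl','wb'))
cv2.imwrite('pics/w15z.png',cv2.resize(im[10:240,180:480],None,fx=2.6,fy=2.6,interpolation=2))
cv2.imwrite('pics/s15.png',get_image('scene'));b=get_image('side')
cv2.imwrite('pics/d15.png',cv2.resize(b[100:400,230:430],None,fx=2,fy=2,interpolation=2))
E
```

```text
time_s: 31.65
eef_pos: [0.5067, -0.1123, 0.0394]
ee_rot: [[-0.994, 0.109, -0.0], [0.109, 0.994, -0.0], [0.0, -0.0, -1.0]]
force: [-0.2, -0.1, -0.1]
width: 0.0478
time_s: 32.15
eef_pos: [0.5063, -0.1121, 0.1808]
ee_rot: [[-0.994, 0.109, -0.001], [0.109, 0.994, 0.0], [0.001, 0.0, -1.0]]
force: [0.6, -1.0, 0.3]
width: 0.0498
time_s: 32.65
eef_pos: [0.5634, -0.2009, 0.2694]
ee_rot: [[-0.994, 0.111, 0.0], [0.111, 0.994, -0.0], [-0.0, -0.0, -1.0]]
force: [-0.0, 0.2, -0.8]
width: 0.0495
time_s: 32.95
eef_pos: [0.5624, -0.1982, 0.2694]
ee_rot: [[-0.994, 0.108, -0.0], [0.108, 0.994, 0.0], [0.0, 0.0, -1.0]]
force: [-0.1, 0.2, -0.1]
width: 0.0496
```

View pics/w15z.png

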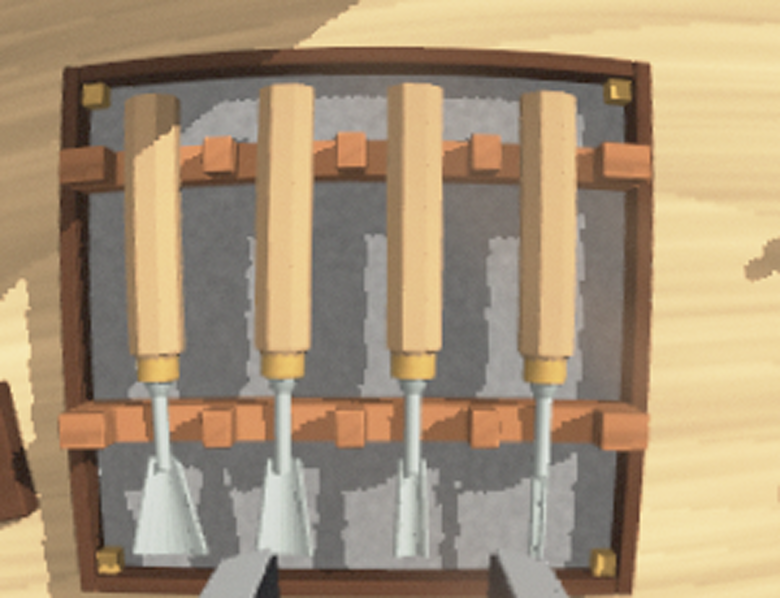

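View pics/d15.png

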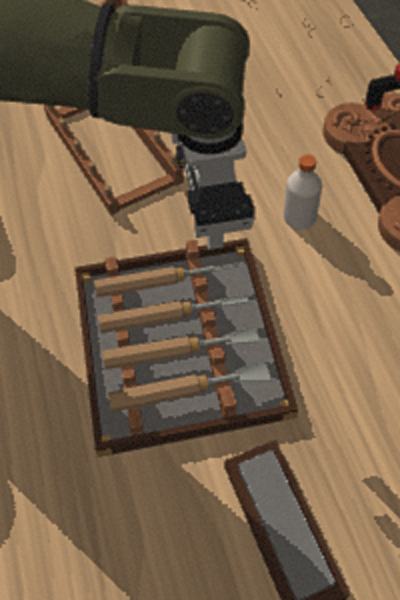

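View pics/s15.png

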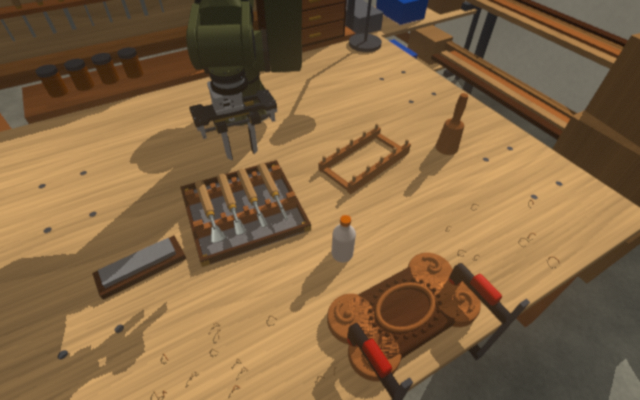

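All four lie in their slots in the right order, and the bystanders haven't moved. Last, a numeric check in the tray frame, from this view.

```bash
python3 - <<'E'
from h import *
import pickle
c=pickle.load(open('w15.pkl','rb'))
z=lambda p:(180+p[0]/2.6,10+p[1]/2.6)
f=lambda p,h:plane('wrist',z(p),h,c)[:2]
d=np.array([f(p,.055)for p in[(219,157),(351,151),(486,153)]]+[f(p,.064)for p in[(217,430),(351,428),(485,429)]])
s=np.array([[-.075,-.064],[-.075,0],[-.075,.064],[.058,-.064],[.058,0],[.058,.064]])
s0=s.mean(0);d0=d.mean(0);U,S,V=np.linalg.svd((s-s0).T@(d-d0));R=V.T@U.T;t=d0-R@s0
print('tray',t,np.degrees(np.arctan2(R[1,0],R[0,0])))
for n,a,b in[(40,(152,97),(159,355)),(28,(286,86),(284,352)),(16,(416,86),(414,352)),(6,(548,93),(546,356))]:
    A=R.T@(f(a,.06)-t);B=R.T@(f(b,.06)-t);e=(B-A)
    print(n,'butt',A.round(4),'end',B.round(4),'origin from butt',(A+e/np.linalg.norm(e)*.105).round(4),'from end',(B-e/np.linalg.norm(e)*.025).round(4),'yaw',np.degrees(np.arctan2(e[1],e[0])).round(1))
s=state();print(s['time_s'],s['force'],s['eef_pos'])
E
```

```text
tray [ 0.49688474 -0.20765593] -6.251408138023795
40 butt [-0.1054 -0.0956] end [ 0.0214 -0.0925] origin from butt [-0.0004 -0.093 ] from end [-0.0036 -0.0931] yaw 1.4
28 butt [-0.1066 -0.0305] end [ 0.0212 -0.0315] origin from butt [-0.0016 -0.0313] from end [-0.0038 -0.0313] yaw -0.4
16 butt [-0.1058  0.0304] end [0.0214 0.0296] origin from butt [-0.0008  0.0297] from end [-0.0036  0.0298] yaw -0.3
6 butt [-0.1049  0.0929] end [0.0224 0.0924] origin from butt [0.0001 0.0925] from end [-0.0026  0.0925] yaw -0.2
33.1 [-0.28807187  0.04940609 -0.35598789] [ 0.56256041 -0.19846975  0.26958152]
```

All four are within 4 mm of their slot centres and within 1.5° of the slot direction. The robot is clear of everything, so I'll hand in.

```bash
python3 - <<'E'
from bench import *
print(close_job())
E
```

```text
the job is handed in; nothing more can be done
None
```

I moved the four gouges one at a time from the rest into the tray. From left to right they now lie 6, 16, 28 and 40 mm, and I handed the job in at about 33 s.

- **Final wrist view:** each gouge origin is within about 4 mm of its slot middle in both directions. Yaw is within 1.5° of the slot, with edges away from the robot and hollow side up.
- **Height and level:** I did not measure these after release. I judged them from the pictures and from the tool height at contact, which matched the height at pickup.
- **Contact and bystanders:** no gouge was dropped or seen touching another. The largest force on setting one down was 19 N. The mallet, oilstone and glue bottle looked unmoved in the final pictures. The arm was raised clear at the end.
- **One disagreement:** the tray centre worked out from its outer frame was 10 mm further in x than the one from its rail teeth. The frame is not centred on the rails, so I used the teeth. A second fit at the end agreed with the first to about 1 mm.

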